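# Tighten the loose jar cap and shelve the jar

### The job

Of the three clear hardware jars standing in steel holders on the bench, one has a loose cap: the grip bar on it stands askew instead of lying along the jar's long side. Screw that cap fully home where the jar stands, then put the jar upright and wholly on the low plywood shelf, setting it down without dropping it. Leave the other two jars where they are, caps tight.

Things in the scene. Friction and masses are not known exactly. Their poses are not given: they have to be found in the camera images.
- grip_1 (a point): Jar 1 of steel nuts: clear, rectangular, 80 x 58 mm, 80 mm high, about 0.6 kg, loose. Round black cap, 54 mm across, its top 98 mm above the jar's underside, bears an upright white grip bar 56 mm long, 13 thick, 28 tall (top at 126 mm); a tight cap's bar can carry the jar. Point: on the axis, in the bar, 120 mm above the jar's underside; x along the bar (turns with the cap), z up.
- grip_2 (a point): Jar 2 of brass washers: clear, rectangular, 80 x 58 mm, 80 mm high, about 0.6 kg, loose. Round black cap, 54 mm across, its top 98 mm above the jar's underside, bears an upright white grip bar 56 mm long, 13 thick, 28 tall (top at 126 mm); a tight cap's bar can carry the jar. Point: on the axis, in the bar, 120 mm above the jar's underside; x along the bar (turns with the cap), z up.
- grip_3 (a point): Jar 3 of dark bolts: clear, rectangular, 80 x 58 mm, 80 mm high, about 0.6 kg, loose. Round black cap, 54 mm across, its top 98 mm above the jar's underside, bears an upright white grip bar 56 mm long, 13 thick, 28 tall (top at 126 mm); a tight cap's bar can carry the jar. Point: on the axis, in the bar, 120 mm above the jar's underside; x along the bar (turns with the cap), z up.
- cap_1 (a joint): Quarter-turn screw cap of jar 1, rad: 0 = home at its stop, bar along the jar's 80 mm side; positive = turned anticlockwise seen from above (a loose cap 0.6 to 1.1), so tighten clockwise. Light friction (0.03 N m), no rise or fall, stays where left; the jar stands in a fixed open steel holder (22 mm high walls, 2.5 mm play all round) that keeps it from turning.
- cap_2 (a joint): Quarter-turn screw cap of jar 2, rad: 0 = home at its stop, bar along the jar's 80 mm side; positive = turned anticlockwise seen from above (a loose cap 0.6 to 1.1), so tighten clockwise. Light friction (0.03 N m), no rise or fall, stays where left; the jar stands in a fixed open steel holder (22 mm high walls, 2.5 mm play all round) that keeps it from turning.
- cap_3 (a joint): Quarter-turn screw cap of jar 3, rad: 0 = home at its stop, bar along the jar's 80 mm side; positive = turned anticlockwise seen from above (a loose cap 0.6 to 1.1), so tighten clockwise. Light friction (0.03 N m), no rise or fall, stays where left; the jar stands in a fixed open steel holder (22 mm high walls, 2.5 mm play all round) that keeps it from turning.
- shelf_top (a point): Low fixed shelf: an empty plywood board, 160 mm (x) by 240 mm (y), on two steel feet, its top 45 mm above the bench, with a steel lip along its +x edge that stands 15 mm above the board. This point is the middle of the board's top face; x and y run along the board's sides, z is up.

How it is judged:
By the outcome, as a careful person would: the job done as asked, in the order asked, and still so for the second after the job is handed in, with the robot touching nothing.
It also fails if it takes over 48 s, if anything falls off the work surface, if the arm or the gripper's body presses on something with over 40 N, if the wrist force passes 120 N, or if a joint passes its speed limit or range.

### The arm

A 7-joint arm with a two-finger parallel gripper is mounted at the origin on the work surface. World frame = base frame: x ahead of the robot, y to its left, z up, the work surface at z = 0. Lengths are in m, angles in rad, forces in N, time in s.
With the tool pointing down it reaches from about 0.4 to 0.85 m from the base axis. Payload 10.4 kg.
Tool frame: the origin (TCP) lies at the very end of the fingers, on their centre line; the grasp point (between the pads) lies r.grip_depth behind it (r.grip_depth is the distance from the TCP to the grasp point, in m); y points along the fingers, z is the direction in which the jaws open and shut, and the axes are right-handed (so a half turn about y gives the same grasp; the last joint's range is limited). The gripper opens to 87 mm and grips with 3 to 60 N. Pads are 19 mm wide; open, the fingers measure 117 mm over their backs; the gripper's body (75 mm by 190 mm) begins 51 mm behind the grasp point.
Start: joints at [1.281, 0.332, -0.065, 1.46, 0.022, 1.35, -0.088], TCP at [0.165, -0.603, 0.223] pointing down, gripper open.
Joint ranges: [-2.6, 2.6], [-0.5, 2.12], [-1.47, 1.34], [0.16, 2.42], [-1.27, 4.41], [0.06, 2.06], [-2.6, 2.6]. Speed limits (rad/s): [2.22, 2.22, 2.79, 2.79, 3.14, 3.14, 3.14].

### API

Orientations are given as a unit quaternion [x, y, z, w].
In Python, from bench import r gives the robot as it stands.
- The arm moves only by the shell command python3 -m jog 'ROWS' [OPENING] [FORCE]. ROWS is JSON, a list of rows, each a list of 6 numbers: the shift along the tool's x, y, z in m, then the turn, a rotation vector about the tool's x, y, z in degrees. A call has 1 to 12 rows; each row shifts and turns the pose as measured when the row begins, along the tool's axes as they then stand; what a row does not reach is not made up. A row lasts 1/12 s, in which the tool goes at most 41.7 mm and 7.16 degrees, less where a joint would pass 70% of its speed; a pose out of reach is approached as far as the arm can. A call with a gripper value outside its range is refused whole. OPENING is the opening, from -1 (shut) to 1 (fully open), so that 0 is half open, set as the call begins (- or left out, the last holds). The fingers move at their own pace and stop on an object; FORCE is the grip in N (left out, the last holds). Time passes only in rows, so rows that do not move let the fingers close. It gives the time, the measured TCP pose, the force and the opening at its end, in the units of the state.
- r.read_state(): the state, without advancing time (a new reading comes with each control period).
- r.camera(name): name is "scene" or "top" or "wrist"; returns a dict with "image" (400x640x3 uint8, red, green, blue), "range_z" (400x640 float32, m along the optical axis (not along the pixel's ray), 0 where there is no reading), "K" (3x3 intrinsics, pixels), "k1" (the pictures are not rectified: a ray, as slopes to the right and down, at radius r is drawn at 1 + k1 r^2 times it, then the intrinsics apply), "R" (3x3) and "t" (3): a world point X has camera coordinates R X + t. Camera axes: x right, y down, z forward; pixel columns grow to the right and rows downward; lengths in m; the calibration is good to about 2 mm. A picture is of the moment at which its call begins.
- r.close_job(): hands the job in, once; it reports no verdict.
The state is a dict: "time": time; "joint_positions": joint angles; "joint_vel": joint speeds; "joint_torque": joint torques, N m; "ee_pos": TCP position; "eef_rot": TCP orientation; "ft_force": force on the tool from outside, world axes, zero at the start; "torque": the same for the moment, N m; "width": finger opening in m.
Only numpy, scipy, OpenCV 4.12 (cv2) and the standard library are available. Lean on these libraries where they do the work, as an engineer would, in place of code of your own. Each camera call takes 0.05 s, during which the arm holds its last target. There are 200 camera calls.

## Working session

There is one attempt and no reset: what is moved stays moved. The work goes in short steps, Python scripts to look and compute and a shell command to move; the robot and the scene stay as the last step left them, time stands still between calls to the robot, and variables do not carry over. Pictures are saved under pics/ and viewed, about 8 in all and at most 12, crops included, and the job is handed in when it is done.

```bash
mkdir -p pics
cat > h.py <<'E'
import numpy as np, cv2
from bench import r
from scipy.spatial.transform import Rotation as Ro
def shot(n,name):
    c=r.camera(n); cv2.imwrite(f'pics/{name}.png',c['image'][:,:,::-1]); np.savez(f'pics/{name}.npz',**c); return c
def ray(c,uv,z):
    K=c['K'];k=float(c['k1']); d=np.array([(uv[0]-K[0,2])/K[0,0],(uv[1]-K[1,2])/K[1,1]]); s=d.copy()
    for _ in range(20): s=d/(1+k*(s@s))
    v=c['R'].T@np.r_[s,1]; o=-c['R'].T@c['t']; return o+v*(z-o[2])/v[2]
E
python3 - <<'E'
from h import *
s=r.read_state(); print(s); print(r.grip_depth)
print(Ro.from_quat(s['eef_rot']).as_matrix().round(3))
for n in ['top','scene']:
    c=shot(n,n+'0'); print(c['K'],c['k1'],c['R'],c['t'])
E
```

```text
{'time': 0.0, 'joint_positions': array([ 1.28138187,  0.33286453, -0.06470439,  1.46100163,  0.02160625,
        1.34994206, -0.08848759]), 'joint_vel': array([-8.45242347e-04,  5.52414741e-04, -2.11301940e-03, -7.82217165e-05,
       -6.56142231e-04, -1.03296777e-03, -1.42676147e-03]), 'joint_torque': array([ 3.32043392e-04, -6.23248529e+01,  2.48197897e-02, -3.89914048e+01,
       -6.13284507e-02,  3.95248644e-02,  1.58548964e-04]), 'ee_pos': array([ 0.16466568, -0.60247178,  0.22172978]), 'eef_rot': array([-0.09416688,  0.70134971, -0.7002936 ,  0.09396841]), 'ft_force': array([ 0.13675633, -1.02299431,  0.28219636]), 'torque': array([-0.00177132,  0.01370126,  0.0218633 ]), 'width': 0.08708004534316913}
0.0187
[[-0.965 -0.     0.264]
 [-0.264  0.001 -0.965]
 [ 0.    -1.    -0.002]]
[[475.83759076   0.         309.24680082]
 [  0.         475.83759076 197.08776762]
 [  0.           0.           1.        ]] -0.02856094546100392 [[-1.21569408e-02 -9.99926088e-01  1.62673580e-04]
 [-9.96335501e-01  1.20995123e-02 -8.46709627e-02]
 [ 8.46627362e-02 -1.19141734e-03 -9.96408953e-01]] [0.02203731 0.55086542 1.10626088]
[[426.70685043   0.         315.63557802]
 [  0.         426.70685043 197.87114763]
 [  0.           0.           1.        ]] -0.10085038729764721 [[-0.39117094  0.92026261 -0.01010067]
 [ 0.61124742  0.25158341 -0.75038815]
 [-0.68801299 -0.29970405 -0.66092027]] [ 0.2026533  -0.23626684  1.28394666]
```

View pics/top0.png

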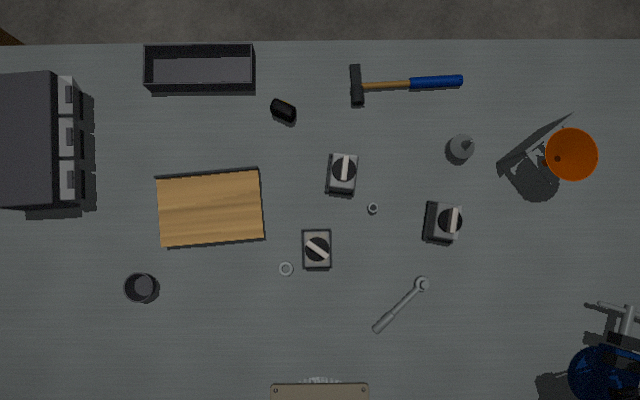

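View pics/scene0.png

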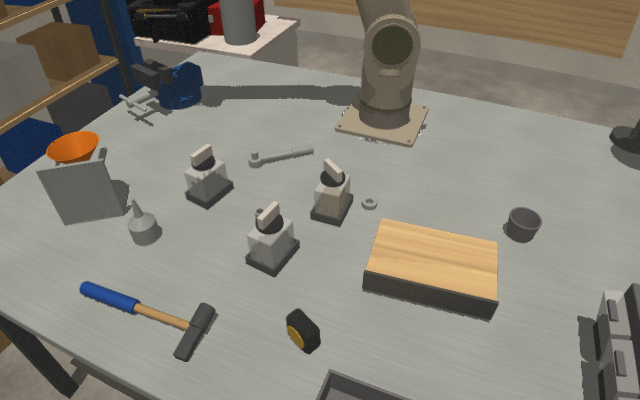

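The loose cap is on the jar at top-view (317,249); its bar runs upper-left to lower-right, while the other two jars, at (343,170) and (448,220), have bars along their long sides. The shelf spans (157..265, 168..247) in the same view. Next I'll measure these.

Run:
```python
from h import *
c=dict(np.load('pics/top0.npz')); im=c['image']
cv2.imwrite('pics/crop0.png',cv2.resize(im[130:280,145:475,::-1],None,fx=2.4,fy=2.4,interpolation=cv2.INTER_CUBIC))
# world z map
vv,uu=np.mgrid[0:400,0:640]
d=np.stack([uu.ravel(),vv.ravel()],1).astype(np.float64)
K=c['K'];k=float(c['k1']);q=(d-[K[0,2],K[1,2]])/K[0,0];s=q.copy()
for _ in range(20): s=q/(1+k*(s**2).sum(1,keepdims=True))
Z=c['range_z'].ravel(); P=((np.c_[s,np.ones(len(s))]*Z[:,None])-c['t'])@c['R']
P=P.reshape(400,640,3); np.save('pics/P.npy',P)
print('bench z',np.median(P[300:330,200:300,2]))
for (u,v) in [(317,249),(343,170),(448,220)]:
    p=P[v-30:v+30,u-25:u+25]; zt=p[...,2]
    m=(zt>0.115)&(zt<0.2)
    A=p[m]; mm=m.astype(np.uint8)
    ctr=cv2.minAreaRect(A[:,:2].astype(np.float32)*1000)
    print('bar',m.sum(),A.mean(0).round(4),np.percentile(A[:,2],[5,50,95]).round(4),ctr)
    im2=im[v-30:v+30,u-25:u+25].astype(int)
    w=(im2.min(2)>150); n,l,st,ce=cv2.connectedComponentsWithStats(w.astype(np.uint8))
    for i in range(1,n):
        if st[i,4]>60:
            ys,xs=np.where(l==i); pts=np.array([ray(c,(x+u-25,y+v-30),0.13)[:2] for x,y in zip(xs,ys)])
            print(' white',st[i],(cv2.minAreaRect((pts*1000).astype(np.float32))))
    m=(zt>0.07)&(zt<0.092); print(' jar',m.sum(),cv2.minAreaRect(p[m][:,:2].astype(np.float32)*1000), np.median(zt[m]))
    m=(zt>0.015)&(zt<0.035); print(' holder',m.sum(),cv2.minAreaRect(p[m][:,:2].astype(np.float32)*1000) if m.sum() else '')
m=(im[...,0].astype(int)-im[...,2]>40); m[:, 290:]=0; m[:150]=0
cs,_=cv2.findContours(m.astype(np.uint8),0,1); C=max(cs,key=cv2.contourArea); 
pts=np.array([ray(c,x[0],0.045)[:2] for x in C]); print('shelf',cv2.minAreaRect((pts*1000).astype(np.float32)),np.median(P[m][:,2]))
```

```text
bench z -9.075158043581603e-06
bar 161 [4.298e-01 1.000e-04 1.295e-01] [0.1264 0.1294 0.1326] ((429.74169921875, 0.07085609436035156), (55.100467681884766, 12.869884490966797), 53.832176208496094)
 jar 448 ((429.554931640625, 0.1297473907470703), (79.90902709960938, 57.80975341796875), 1.4647612571716309) 0.08335474703063073
 holder 218 ((426.9339904785156, 11.78439712524414), (97.72945404052734, 94.67729949951172), 1.1144641637802124)
bar 163 [ 0.6042 -0.0618  0.1286] [0.1245 0.1289 0.1318] ((605.3335571289062, -62.143680572509766), (13.01600456237793, 56.64034652709961), 82.07697296142578)
 jar 426 ((604.8642578125, -62.2176399230957), (58.00455093383789, 80.54620361328125), 82.33906555175781) 0.08320019767592982
 holder 188 ((604.6969604492188, -62.240272521972656), (71.0167465209961, 93.07188415527344), 82.25586700439453)
bar 191 [ 0.4888 -0.2923  0.1278] [0.118  0.1291 0.1322] ((489.1249084472656, -293.5771484375), (14.564699172973633, 53.53428268432617), 81.1754150390625)
 jar 456 ((488.28717041015625, -293.1759033203125), (59.028907775878906, 79.72176361083984), 80.35877990722656) 0.08298952283181699
 holder 228 ((489.20849609375, -292.9512939453125), (68.89738464355469, 91.9178466796875), 81.7081298828125)
shelf ((526.7686767578125, 248.3690185546875), (159.19174194335938, 239.79452514648438), 4.895205974578857) 0.04468511924380181
```

View pics/crop0.png

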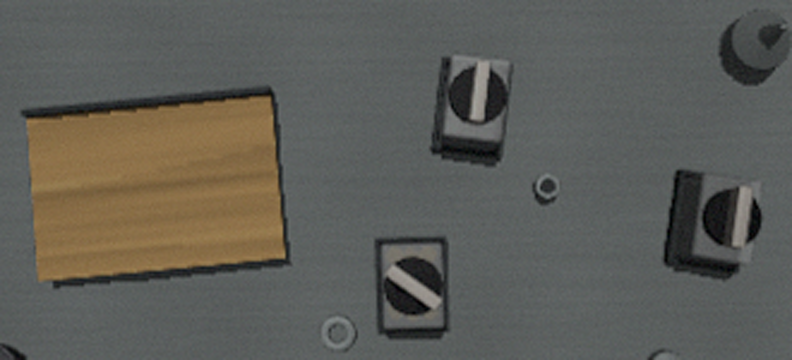

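Measured: loose jar at (0.430, 0.000), long axis at 1.4°, bar at 53.8°, so the cap is about 0.915 rad open. The underside is about 3 mm above the bench. The shelf centre is at (0.527, 0.248), turned 4.9°.

```bash
cat > go.py <<'E'
import sys
from h import *
# x y z [yaw of tool z, deg]
a=[float(v) for v in sys.argv[1:]]
s=r.read_state(); R=Ro.from_quat(s['eef_rot']).as_matrix()
d=R.T@(np.array(a[:3])-s['ee_pos'])
yaw=np.degrees(np.arctan2(R[1,2],R[0,2]))
# tilt correction rotvec in tool frame: bring tool y to -z
t=R.T@np.cross(R[:,1],[0,0,-1])
print('t',s['time'],'pos',s['ee_pos'].round(4),'yaw',yaw.round(2),'width',round(s['width'],4),'F',s['ft_force'].round(1),'M',s['torque'].round(2))
print('tool shift mm',(d*1000).round(1),'dist',round(np.linalg.norm(d)*1000,1),'tilt fix deg',np.degrees(t).round(2), 'turn y',None if len(a)<4 else round(yaw-a[3],2))
print('q',s['joint_positions'].round(2))
E
python3 go.py 0.42 -0.3 0.22
```

```text
t 0.1 pos [ 0.1647 -0.6026  0.2218] yaw -74.71 width 0.0871 F [-0.1  0.7 -0.2] M [ 0.02 -0.01 -0.  ]
tool shift mm [-326.1    2.1 -224.5] dist 395.9 tilt fix deg [ 0.07 -0.    0.  ] turn y None
q [ 1.28  0.33 -0.06  1.46  0.02  1.35 -0.09]
```

```bash
python3 -m jog '[[-0.027,0,-0.0187,0,0,0],[-0.027,0,-0.0187,0,0,0],[-0.027,0,-0.0187,0,0,0],[-0.027,0,-0.0187,0,0,0],[-0.027,0,-0.0187,0,0,0],[-0.027,0,-0.0187,0,0,0],[-0.027,0,-0.0187,0,0,0],[-0.027,0,-0.0187,0,0,0],[-0.027,0,-0.0187,0,0,0],[-0.027,0,-0.0187,0,0,0],[-0.027,0,-0.0187,0,0,0],[-0.027,0,-0.0187,0,0,0]]'; python3 go.py 0.43 0 0.2 -36.2
```

```text
time: 1.1
ee_pos: [0.4204, -0.2922, 0.2161]
eef_rot: [-0.092, 0.704, -0.699, 0.086]
ft_force: [0.4, -0.6, -0.3]
width: 0.0869
t 1.1 pos [ 0.4204 -0.2922  0.2161] yaw -75.58 width 0.0869 F [ 0.4 -0.6 -0.3] M [-0.06 -0.01 -0.04]
tool shift mm [ -82.1   17.4 -280.5] dist 292.8 tilt fix deg [ 0.4  -0.    0.43] turn y -39.38
q [ 0.85  0.12 -0.36  1.74  0.04  1.3  -0.83]
```

```bash
python3 -m jog '[[-0.0082,0,-0.028,0,0,0],[-0.0082,0,-0.028,0,0,0],[-0.0082,0,-0.028,0,0,0],[-0.0082,0,-0.028,0,0,0],[-0.0082,0,-0.028,0,0,0],[-0.0082,0,-0.028,0,0,0],[-0.0082,0,-0.028,0,0,0],[-0.0082,0,-0.028,0,0,0],[-0.0082,0,-0.028,0,0,0],[-0.0082,0,-0.028,0,0,0]]' 0; python3 -m jog '[[0,0,0,0,-6.5,0],[0,0,0,0,-6.5,0],[0,0,0,0,-6.5,0],[0,0,0,0,-6.5,0],[0,0,0,0,-6.5,0],[0,0,0,0,-6.5,0],[0,0,0,0,0,0]]'; python3 go.py 0.4297 0 0.16 -36.2
```

```text
time: 1.93
ee_pos: [0.4294, 0.0156, 0.2149]
eef_rot: [-0.094, 0.704, -0.699, 0.086]
ft_force: [0.7, 0.3, -0.6]
width: 0.044
time: 2.52
ee_pos: [0.4274, 0.0245, 0.2138]
eef_rot: [-0.335, 0.629, -0.62, 0.328]
ft_force: [-0.3, -1.1, 0.0]
width: 0.0435
t 2.5167 pos [0.4274 0.0245 0.2138] yaw -34.03 width 0.0435 F [-0.3 -1.1  0. ] M [-0.   -0.05  0.07]
tool shift mm [18.9 53.7 16.4] dist 59.2 tilt fix deg [ 0.88 -0.    0.17] turn y 2.17
q [ 0.53 -0.07 -0.65  1.92 -0.05  1.29 -0.7 ]
```

```bash
python3 -m jog '[[0.006,0,0.005,0.4,1,0],[0.006,0.008,0.005,0.4,1,0],[0.004,0.018,0.004,0,0,0],[0.0,0.018,0,0,0,0],[0,0.005,0,0,0,0],[0,0,0,0,0,0]]'; python3 go.py 0.4297 0 0.105 -36.2
python3 - <<'E'
from h import *
c=shot('wrist','w1'); print(c['R'].round(3),c['t'])
E
```

```text
time: 3.02
ee_pos: [0.4294, -0.0013, 0.1614]
eef_rot: [0.313, -0.633, 0.636, -0.311]
ft_force: [-1.1, -0.4, -0.2]
width: 0.0436
t 3.0167 pos [ 0.4294 -0.0013  0.1614] yaw -37.63 width 0.0436 F [-1.1 -0.4 -0.2] M [-0.06  0.01  0.03]
tool shift mm [-1.5 56.4 -0.7] dist 56.4 tilt fix deg [-0.13 -0.    0.22] turn y -1.43
q [ 0.55 -0.03 -0.64  2.   -0.01  1.17 -0.74]
[[ 0.791 -0.612  0.002]
 [-0.588 -0.76   0.277]
 [-0.168 -0.22  -0.961]] [-0.34071783  0.2355306   0.40312502]
```

View pics/w1.png

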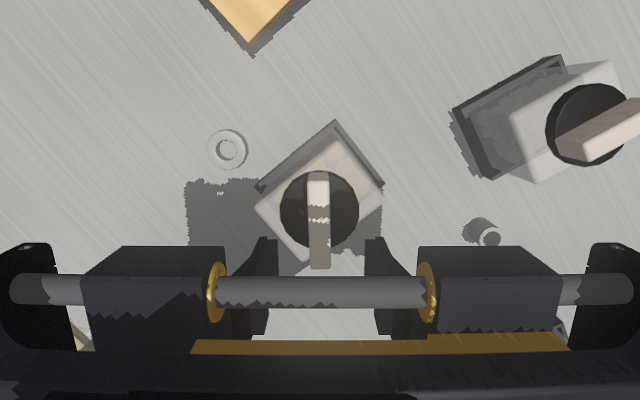

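The wrist view shows the bar, at columns 308–330, aligned and centred between the open fingers (inner edges about 275 and 367). Next: descend and grip.

```bash
python3 -m jog '[[-0.001,0.012,0,0,-1,0],[0,0.012,0,0,0,0],[0,0.012,0,0,0,0],[0,0.01,0,0,0,0],[0,0.006,0,0,0,0],[0,0,0,0,0,0]]'; python3 go.py 0.4297 0 0.105 -36.2
```

```text
time: 3.57
ee_pos: [0.433, -0.0015, 0.1119]
eef_rot: [0.314, -0.63, 0.636, -0.316]
ft_force: [0.4, 0.1, -0.3]
width: 0.0435
t 3.5667 pos [ 0.433  -0.0015  0.1119] yaw -37.04 width 0.0435 F [ 0.4  0.1 -0.3] M [-0.    0.01 -0.04]
tool shift mm [ 0.8  6.9 -3.6] dist 7.8 tilt fix deg [-0.48  0.    0.05] turn y -0.84
q [ 0.54  0.04 -0.65  2.05  0.04  1.05 -0.77]
```

```bash
python3 -m jog '[[0,0.003,-0.0015,-0.3,-0.8,0],[0,0.003,-0.0015,0,0,0],[0.0005,0.001,-0.0008,0,0,0],[0,0,0,0,0,0]]'; python3 go.py 0.4297 0 0.105 -36.2; python3 -m jog '[[0,0,0,0,0,0],[0,0,0,0,0,0],[0,0,0,0,0,0],[0,0,0,0,0,0],[0,0,0,0,0,0]]' -1 25;  python3 go.py 0.4297 0 0.105 -88.6
```

```text
time: 3.9
ee_pos: [0.4304, 0.0005, 0.1058]
eef_rot: [0.319, -0.629, 0.632, -0.321]
ft_force: [-0.6, 0.1, 0.3]
width: 0.0437
t 3.9 pos [0.4304 0.0005 0.1058] yaw -36.2 width 0.0437 F [-0.6  0.1  0.3] M [-0.04 -0.1   0.01]
tool shift mm [ 0.8  0.8 -0.2] dist 1.2 tilt fix deg [-0.23 -0.   -0.01] turn y 0.0
q [ 0.54  0.05 -0.65  2.06  0.04  1.04 -0.76]
time: 4.32
ee_pos: [0.4309, 0.0005, 0.1068]
eef_rot: [0.319, -0.629, 0.632, -0.321]
ft_force: [0.0, -0.3, -0.2]
width: 0.0179
t 4.3167 pos [0.4309 0.0005 0.1068] yaw -36.2 width 0.0179 F [ 0.  -0.3 -0.2] M [-0.03 -0.04 -0.01]
tool shift mm [ 1.2  1.8 -0.7] dist 2.2 tilt fix deg [-0.33 -0.   -0.04] turn y 52.4
q [ 0.54  0.05 -0.65  2.06  0.04  1.04 -0.76]
```

```bash
python3 -m jog '[[0,0.001,0,0,0,0],[0,0,0,0,0,0],[0,0,0,0,0,0],[0,0,0,0,0,0]]';  python3 -m jog '[[0,0,0,0,4,0],[0,0,0,0,4,0],[0,0,0,0,4,0],[0,0,0,0,4,0],[0,0,0,0,4,0],[0,0,0,0,4,0],[0,0,0,0,4,0],[0,0,0,0,4,0]]'; python3 go.py 0.4305 0.0005 0.106 -88.6
```

```text
time: 4.65
ee_pos: [0.4308, 0.0009, 0.1059]
eef_rot: [0.319, -0.629, 0.632, -0.321]
ft_force: [-0.8, 0.2, 1.8]
width: 0.0128
time: 5.32
ee_pos: [0.4301, 0.0017, 0.1059]
eef_rot: [0.125, -0.695, 0.697, -0.127]
ft_force: [-1.2, 0.4, 2.5]
width: 0.0127
t 5.3167 pos [0.4301 0.0017 0.1059] yaw -69.46 width 0.0127 F [-1.2  0.4  2.5] M [0.11 0.28 0.04]
tool shift mm [ 0.1 -0.1  1.3] dist 1.3 tilt fix deg [-0.16 -0.   -0.11] turn y 19.14
q [ 0.52  0.05 -0.63  2.06  0.03  1.04 -1.35]
```

```bash
python3 -m jog '[[0,0,0,0,4,0],[0,0,0,0,4,0],[0,0,0,0,4,0],[0,0,0,0,3,0],[0,0,0,0,2,0]]'; python3 go.py 0.4305 0.0005 0.106 -88.6;  python3 -m jog '[[0,0,0,0,2,0],[0,0,0,0,2,0],[0,0,0,0,2,0]]'; python3 go.py 0.4305 0.0005 0.106 -88.6
```

```text
time: 5.73
ee_pos: [0.43, 0.0023, 0.1059]
eef_rot: [0.015, -0.706, 0.707, -0.017]
ft_force: [-0.7, 0.3, 1.1]
width: 0.0128
t 5.7333 pos [0.43   0.0023 0.1059] yaw -87.44 width 0.0128 F [-0.7  0.3  1.1] M [0.08 0.19 0.07]
tool shift mm [-0.5 -0.1  1.8] dist 1.9 tilt fix deg [-0.09 -0.   -0.13] turn y 1.16
q [ 0.51  0.05 -0.63  2.06  0.03  1.04 -1.66]
time: 5.98
ee_pos: [0.4303, 0.0024, 0.106]
eef_rot: [-0.024, -0.706, 0.707, 0.022]
ft_force: [0.1, 1.6, -0.1]
width: 0.0128
t 5.9833 pos [0.4303 0.0024 0.106 ] yaw -93.73 width 0.0128 F [ 0.1  1.6 -0.1] M [0.48 0.22 0.44]
tool shift mm [-0.3 -0.   1.9] dist 1.9 tilt fix deg [-0.08 -0.   -0.18] turn y -5.13
q [ 0.51  0.05 -0.62  2.06  0.03  1.04 -1.77]
```

```bash
python3 -m jog '[[0,0,0,0,1.5,0],[0,0,0,0,1,0],[0,0,0,0,0,0]]'; python3 go.py 0.4305 0.0005 0.106 -88.6; python3 -m jog '[[0,0,0,0,1.5,0],[0,0,0,0,1,0],[0,0,0,0,0,0]]' - 40; python3 go.py 0.4305 0.0005 0.106 -88.6
python3 - <<'E'
from h import *
c=shot('top','top1'); cv2.imwrite('pics/c1.png',cv2.resize(c['image'][200:300,260:380,::-1],None,fx=5,fy=5,interpolation=cv2.INTER_CUBIC))
E
```

```text
time: 6.23
ee_pos: [0.4302, 0.0029, 0.106]
eef_rot: [-0.04, -0.705, 0.707, 0.038]
ft_force: [-0.8, -1.1, 1.6]
width: 0.0134
t 6.2333 pos [0.4302 0.0029 0.106 ] yaw -96.3 width 0.0134 F [-0.8 -1.1  1.6] M [-0.    0.28  0.55]
tool shift mm [-0.6 -0.   2.3] dist 2.4 tilt fix deg [-0.09  0.   -0.17] turn y -7.7
q [ 0.5   0.05 -0.62  2.06  0.03  1.04 -1.82]
time: 6.48
ee_pos: [0.4304, 0.0029, 0.106]
eef_rot: [-0.054, -0.704, 0.706, 0.052]
ft_force: [0.3, -0.0, 0.8]
width: 0.0133
t 6.4833 pos [0.4304 0.0029 0.106 ] yaw -98.65 width 0.0133 F [ 0.3 -0.   0.8] M [0.03 0.19 0.92]
tool shift mm [-0.5 -0.   2.3] dist 2.4 tilt fix deg [-0.14  0.   -0.2 ] turn y -10.05
q [ 0.5   0.05 -0.62  2.06  0.03  1.04 -1.86]
```

The moment rose to 0.9 N m against 0.03 N m of cap friction, and the pads were forced open 0.5 mm, so the cap is at its stop. I'll release to shed the preload, check the bar and jar angles, and regrip.

```bash
python3 -m jog '[[0,0,0,0,0,0],[0,0,0,0,0,0],[0,0,0,0,0,0],[0,-0.02,0,0,0,0],[0,-0.03,0,0,0,0],[0,-0.02,0,0,0,0],[0,0,0,0,0,0]]' 0; python3 go.py 0.4302 0.0015 0.105 -88.6
python3 - <<'E'
from h import *
c=shot('wrist','w2')
E
```

```text
time: 7.12
ee_pos: [0.4286, 0.0025, 0.177]
eef_rot: [-0.053, -0.705, 0.705, 0.054]
ft_force: [0.3, -0.5, -0.1]
width: 0.0427
t 7.1167 pos [0.4286 0.0025 0.177 ] yaw -98.74 width 0.0427 F [ 0.3 -0.5 -0.1] M [ 0.04 -0.01  0.01]
tool shift mm [-1.8 72.   0.8] dist 72.1 tilt fix deg [-0.02 -0.    0.07] turn y -10.14
q [ 0.52 -0.04 -0.61  1.98 -0.03  1.2  -1.8 ]
```

View pics/w2.png

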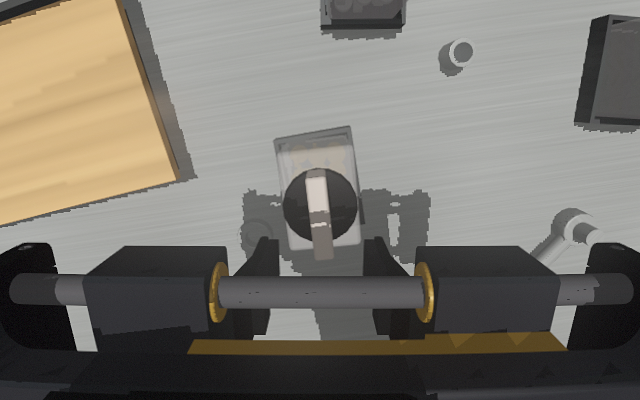

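The bar (305–332, 172–260) now lies nearly along the jar. I'll measure both angles from depth.

```bash
cat > ang.py <<'E'
import sys
from h import *
def pmap(c):
    vv,uu=np.mgrid[0:400,0:640]; d=np.stack([uu.ravel(),vv.ravel()],1).astype(float)
    K=c['K'];k=float(c['k1']);q=(d-[K[0,2],K[1,2]])/K[0,0];s=q.copy()
    for _ in range(20): s=q/(1+k*(s**2).sum(1,keepdims=True))
    return ((np.c_[s,np.ones(len(s))]*c['range_z'].ravel()[:,None]-c['t'])@c['R']).reshape(400,640,3)
def rep(c,box,zs):
    u0,u1,v0,v1=box; p=pmap(c)[v0:v1,u0:u1]
    for n,a,b in zs:
        m=(p[...,2]>a)&(p[...,2]<b)
        mm=cv2.morphologyEx(m.astype(np.uint8),cv2.MORPH_OPEN,np.ones((2,2)))>0
        if mm.sum()>10: 
            A=p[mm]; print(n,mm.sum(),cv2.minAreaRect(A[:,:2].astype(np.float32)*1000),np.median(A[:,2]).round(4))
E
python3 - <<'E'
from ang import *
c=dict(np.load('pics/w2.npz'))
rep(c,(265,375,120,240),[('bar',.122,.14),('cap',.097,.106),('jar',.078,.088),('hold',.018,.03)])
c=r.camera('top'); np.savez('pics/top2.npz',**c); rep(c,(290,345,215,285),[('bar',.12,.14),('jar',.07,.092)])
E
```

```text
bar 1321 ((455.8857116699219, 1.7942543029785156), (13.51407241821289, 96.03695678710938), 86.1926498413086) 0.1294
cap 2781 ((450.8648376464844, 3.9059925079345703), (103.31704711914062, 54.21711349487305), 3.4737625122070312) 0.1015
jar 2650 ((433.3194885253906, -0.12679290771484375), (64.25761413574219, 140.6549530029297), 87.32559967041016) 0.0833
hold 693 ((427.38531494140625, 1.9820213317871094), (101.22357177734375, 71.8656234741211), 1.0909638404846191) 0.0214
```

Run:
```python
from ang import *
c=dict(np.load('pics/w2.npz')); P=pmap(c)
for n,a,b,R in [('bar',.126,.133,33),('jar',.081,.086,52),('hold',.019,.024,60)]:
    m=(P[...,2]>a)&(P[...,2]<b)&(np.hypot(P[...,0]-.43,P[...,1])<R/1000); m[240:]=0
    # long-side edges: per x-slice min/max y
    A=P[m]*1000; xs=np.arange(A[:,0].min()+6,A[:,0].max()-4,3); E=[]
    for x in xs:
        q=A[abs(A[:,0]-x)<1.5][:,1]
        if len(q)>4: E.append((x,q.min(),q.max()))
    E=np.array(E)
    for k in (1,2):
        f=np.polyfit(E[:,0],E[:,k],1); res=E[:,k]-np.polyval(f,E[:,0]); g=abs(res)<1.2
        f=np.polyfit(E[g,0],E[g,k],1); print(n,k,g.sum(),len(E),'ang',np.degrees(np.arctan(f[0])).round(2),'y at x=430',np.polyval(f,430).round(1))
```

```text
bar 1 12 12 ang -2.97 y at x=430 -2.3
bar 2 12 12 ang -2.62 y at x=430 10.4
jar 1 19 19 ang -2.64 y at x=430 -24.1
jar 2 16 19 ang -2.17 y at x=430 32.2
hold 1 21 21 ang 1.03 y at x=430 -31.3Traceback (most recent call last):
  File "<stdin>", line 13, in <module>
    raise TypeError("expected non-empty vector for x")
TypeError: expected non-empty vector for x
```

The bar is at -2.8° and the jar at -2.4°, which agree within noise, so the cap is home and the jar has only turned within the holder's play. I'll regrip slightly clockwise of the bar.

```bash
python3 -m jog '[[-0.001,0.01,0,0,-2,0],[0,0.018,0,0,-2,0],[0,0.018,0,0,-1,0],[0,0.012,0,0,0,0],[0,0.006,0,0,0,0],[0,0,0,0,0,0]]'; python3 go.py 0.43 0.003 0.105 -94
```

```text
time: 7.72
ee_pos: [0.4253, 0.0018, 0.1024]
eef_rot: [0.019, 0.707, -0.707, -0.025]
ft_force: [2.0, -1.5, 5.7]
width: 0.0437
t 7.7167 pos [0.4253 0.0018 0.1024] yaw -93.58 width 0.0437 F [ 2.  -1.5  5.7] M [-0.17 -0.55  0.02]
tool shift mm [-4.6 -2.6 -1.5] dist 5.5 tilt fix deg [0.01 0.   0.53] turn y 0.42
q [ 0.51  0.05 -0.62  2.07  0.03  1.04 -1.76]
```

```bash
python3 -m jog '[[0,-0.003,0,0,0,0.3],[-0.003,-0.001,-0.001,0,0,0.2],[-0.0015,0,-0.0005,0,0,0],[0,0,0,0,0,0]]'; python3 go.py 0.43 0.003 0.105 -94;python3 -m jog '[[0,0,0,0,0,0],[0,0,0,0,0,0],[0,0,0,0,0,0],[0,0,0,0,0,0],[0,0,0,0,0,0],[0,0,0,0,0,0],[0,0,0,0,0,0],[0,0,0,0,0,0],[0,0,0,0,0,0]]' -1 50;  python3 go.py 0.43 0.003 0.105 -94
```

```text
time: 8.05
ee_pos: [0.4304, 0.0032, 0.1073]
eef_rot: [0.022, 0.707, -0.707, -0.022]
ft_force: [0.6, 0.1, -0.4]
width: 0.044
t 8.05 pos [0.4304 0.0032 0.1073] yaw -93.62 width 0.044 F [ 0.6  0.1 -0.4] M [ 0.01 -0.01  0.04]
tool shift mm [0.3 2.3 0.2] dist 2.3 tilt fix deg [ 0.03 -0.    0.01] turn y 0.38
q [ 0.5   0.05 -0.62  2.06  0.03  1.04 -1.77]
time: 8.8
ee_pos: [0.4313, 0.0029, 0.1086]
eef_rot: [-0.023, -0.707, 0.707, 0.021]
ft_force: [-0.9, -0.5, 0.4]
width: 0.0129
t 8.8 pos [0.4313 0.0029 0.1086] yaw -93.58 width 0.0129 F [-0.9 -0.5  0.4] M [-0.05  0.03  0.24]
tool shift mm [ 1.3  3.6 -0. ] dist 3.9 tilt fix deg [-0.03  0.   -0.13] turn y 0.42
q [ 0.5   0.04 -0.62  2.06  0.03  1.04 -1.77]
```

```bash
python3 -m jog '[[0,-0.006,0,0,0,0],[0,-0.01,0,0,0,0],[0,-0.01,0,0,0,0]]'; python3 go.py 0.43 0.003 0.205 -94;python3 -m jog '[[0,-0.014,0,0,0,0],[0,-0.016,0,0,0,0],[0,-0.016,0,0,0,0],[0,-0.016,0,0,0,0],[0,-0.008,0,0,0,0],[0,0,0,0,0,0],[0,0,0,0,0,0]]';  python3 go.py 0.43 0.003 0.205 -94
python3 - <<'E'
from h import *
c=shot('wrist','w3');c=shot('scene','s3')
E
```

```text
time: 9.05
ee_pos: [0.4287, 0.0031, 0.1333]
eef_rot: [0.021, 0.707, -0.707, -0.023]
ft_force: [0.4, -0.4, -5.7]
width: 0.0128
t 9.05 pos [0.4287 0.0031 0.1333] yaw -93.55 width 0.0128 F [ 0.4 -0.4 -5.7] M [-0.   -0.16 -0.03]
tool shift mm [ -1.1 -71.7  -0. ] dist 71.7 tilt fix deg [0.03 0.   0.23] turn y 0.45
q [ 0.51  0.01 -0.62  2.03  0.    1.11 -1.74]
time: 9.63
ee_pos: [0.4279, 0.0037, 0.2126]
eef_rot: [0.021, 0.707, -0.706, -0.023]
ft_force: [-0.1, 0.2, -5.8]
width: 0.0127
t 9.6333 pos [0.4279 0.0037 0.2126] yaw -93.6 width 0.0127 F [-0.1  0.2 -5.8] M [0.01 0.02 0.02]
tool shift mm [-2.2  7.5  0.6] dist 7.9 tilt fix deg [ 0.04 -0.    0.16] turn y 0.4
q [ 0.53 -0.08 -0.6   1.93 -0.05  1.28 -1.69]
```

View pics/s3.png

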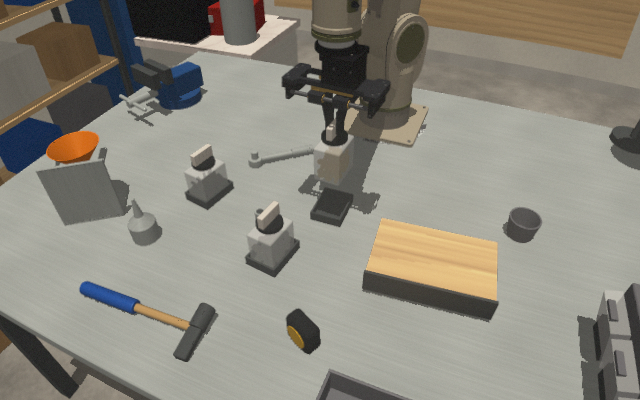

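View pics/w3.png

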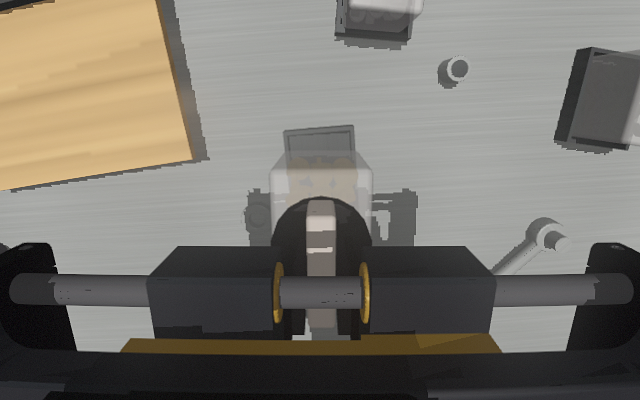

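The scene view shows the jar lifted clear of its holder (332,207) and hanging upright. The wrist view shows bar and jar square to each other. Next: move over the shelf.

```bash
python3 go.py 0.52 0.235 0.2126 -91
```

```text
t 9.7333 pos [0.4276 0.0037 0.2118] yaw -93.59 width 0.0127 F [ 0.3  0.3 -4.5] M [ 0.04 -0.03 -0.02]
tool shift mm [ -77.7   -0.9 -236.6] dist 249.1 tilt fix deg [0.05 0.   0.22] turn y -2.59
q [ 0.53 -0.08 -0.6   1.93 -0.05  1.28 -1.69]
```

```bash
python3 -m jog '[[-0.003,0,-0.01,0,0,0],[-0.006,0,-0.018,0,0,0],[-0.008,0,-0.024,0,0,0],[-0.009,0,-0.027,0,0,0],[-0.009,0,-0.027,0,0,0],[-0.009,0,-0.027,0,0,0],[-0.009,0,-0.027,0,0,0],[-0.008,0,-0.024,0,0,0],[-0.006,0,-0.018,0,0,0],[-0.004,0,-0.012,0,0,0],[-0.002,0,-0.005,0,0,0],[0,0,0,0,0,0]]'; python3 go.py 0.52 0.235 0.17 -91
```

```text
time: 10.73
ee_pos: [0.512, 0.2238, 0.1968]
eef_rot: [0.016, 0.707, -0.707, -0.034]
ft_force: [0.4, -0.6, -5.8]
width: 0.0125
t 10.7333 pos [0.512  0.2238 0.1968] yaw -94.01 width 0.0125 F [ 0.4 -0.6 -5.8] M [ 0.09 -0.09  0.  ]
tool shift mm [ -7.8  26.5 -11.8] dist 30.1 tilt fix deg [-0.05  0.    1.48] turn y -3.01
q [ 0.17  0.32 -0.79  1.62  0.21  1.32 -2.29]
```

```bash
python3 -m jog '[[0,0,0,0,0,0.7],[0,0.008,0,0,0,0.7],[0,0.012,0,0,0,0],[0,0.01,0,0,0,0],[0,0.004,0,0,0,0],[0,0,0,0,0,0],[0,0,0,0,0,0]]'; python3 go.py 0.515 0.23 0.1506 -91
```

```text
time: 11.32
ee_pos: [0.5106, 0.2172, 0.1578]
eef_rot: [-0.026, -0.705, 0.709, 0.028]
ft_force: [-0.3, 0.2, -4.9]
width: 0.0125
t 11.3167 pos [0.5106 0.2172 0.1578] yaw -94.3 width 0.0125 F [-0.3  0.2 -4.9] M [ 0.04  0.03 -0.02]
tool shift mm [ -3.5   7.2 -13.1] dist 15.3 tilt fix deg [-0.34 -0.    0.15] turn y -3.3
q [ 0.17  0.32 -0.78  1.7   0.24  1.23 -2.31]
```

```bash
python3 -m jog '[[0,0.0025,0,-0.3,0,0.1],[0,0.002,0,0,0,0],[0,0.0015,0,0,0,0],[0,0,0,0,0,0]]'; python3 go.py 0.5106 0.2172 0.1506 -91
```

```text
time: 11.65
ee_pos: [0.5113, 0.2169, 0.1522]
eef_rot: [0.027, 0.707, -0.706, -0.027]
ft_force: [0.3, 0.1, -5.4]
width: 0.0128
t 11.65 pos [0.5113 0.2169 0.1522] yaw -94.36 width 0.0128 F [ 0.3  0.1 -5.4] M [-0.01  0.01  0.05]
tool shift mm [ 0.7  1.6 -0.3] dist 1.7 tilt fix deg [ 0.02 -0.   -0.02] turn y -3.36
q [ 0.17  0.33 -0.78  1.71  0.24  1.21 -2.31]
```

```bash
python3 -m jog '[[0,0.001,0,0,0,0],[0,0.001,0,0,0,0],[0,0.0005,0,0,0,0],[0,0,0,0,0,0]]'; python3 go.py 0.5106 0.2172 0.1506 -91
```

```text
time: 11.98
ee_pos: [0.5116, 0.2173, 0.1499]
eef_rot: [0.027, 0.707, -0.706, -0.026]
ft_force: [-0.7, 0.0, -5.3]
width: 0.0128
t 11.9833 pos [0.5116 0.2173 0.1499] yaw -94.35 width 0.0128 F [-0.7  0.  -5.3] M [0.04 0.07 0.  ]
tool shift mm [ 1.  -0.7  0.1] dist 1.2 tilt fix deg [ 0.05  0.   -0.07] turn y -3.35
q [ 0.17  0.33 -0.78  1.71  0.24  1.2  -2.31]
```

```bash
python3 -m jog '[[0,0.001,0,0,0,0],[0,0.0007,0,0,0,0],[0,0,0,0,0,0]]'; python3 go.py 0.5106 0.2172 0.1506 -91
```

```text
time: 12.23
ee_pos: [0.5119, 0.2176, 0.1501]
eef_rot: [0.028, 0.707, -0.706, -0.026]
ft_force: [0.3, -0.3, -4.8]
width: 0.0123
t 12.2333 pos [0.5119 0.2176 0.1501] yaw -94.34 width 0.0123 F [ 0.3 -0.3 -4.8] M [-0.08  0.09 -0.02]
tool shift mm [ 1.3 -0.5  0.5] dist 1.5 tilt fix deg [ 0.04 -0.   -0.15] turn y -3.34
q [ 0.17  0.33 -0.78  1.71  0.25  1.2  -2.31]
```

```bash
python3 -m jog '[[0,0.0025,0,0,0,0],[0,0.001,0,0,0,0]]'; python3 go.py 0.5106 0.2172 0.1506 -91;python3 -m jog '[[0,0.002,0,0,0,0],[0,0.001,0,0,0,0]]'; python3 go.py 0.5106 0.2172 0.1506 -91
```

```text
time: 12.4
ee_pos: [0.513, 0.2184, 0.1498]
eef_rot: [0.029, 0.707, -0.706, -0.025]
ft_force: [0.5, -1.9, -2.1]
width: 0.0125
t 12.4 pos [0.513  0.2184 0.1498] yaw -94.35 width 0.0125 F [ 0.5 -1.9 -2.1] M [-0.29  0.07  0.01]
tool shift mm [ 2.3 -0.8  1.4] dist 2.8 tilt fix deg [ 0.08 -0.   -0.35] turn y -3.35
q [ 0.17  0.33 -0.78  1.71  0.25  1.2  -2.32]
time: 12.57
ee_pos: [0.5136, 0.2188, 0.1497]
eef_rot: [0.03, 0.707, -0.706, -0.024]
ft_force: [-2.3, -2.0, 2.2]
width: 0.0126
t 12.5667 pos [0.5136 0.2188 0.1497] yaw -94.35 width 0.0126 F [-2.3 -2.   2.2] M [-0.45  0.76  0.09]
tool shift mm [ 2.9 -0.9  1.8] dist 3.6 tilt fix deg [ 0.06  0.   -0.49] turn y -3.35
q [ 0.17  0.33 -0.78  1.71  0.25  1.2  -2.32]
```

The shelf now carries the jar: the force went from -5.4 to +2.2 N with no change in height. I'll release and rise.

```bash
python3 -m jog '[[0,0,0,0,0,0],[0,0,0,0,0,0],[0,0,0,0,0,0],[0,0,0,0,0,0],[0,0,0,0,0,0]]' 0; python3 go.py 0.512 0.217 0.23; python3 -m jog '[[0,-0.015,0,0,0,0],[0,-0.02,0,0,0,0],[0,-0.03,0,0,0,0],[0,-0.03,0,0,0,0],[0,-0.03,0,0,0,0],[0,-0.02,0,0,0,0],[0,0,0,0,0,0]]';python3 -m jog '[[0,0,0.025,0,0,0],[0,0,0.03,0,0,0],[0,0,0.03,0,0,0],[0,0,0.03,0,0,0],[0,0,0.03,0,0,0],[0,0,0.03,0,0,0],[0,0,0.03,0,0,0],[0,0,0.02,0,0,0],[0,0,0,0,0,0],[0,0,0,0,0,0]]'
python3 - <<'E'
from ang import *
c=shot('scene','s4'); c=shot('top','t4'); P=pmap(c)
rep(c,(150,275,150,260),[('bar',.15,.18),('jar',.115,.13)])
rep(c,(318,368,140,200),[('bar2',.118,.14),('jar2',.07,.092)]); rep(c,(423,473,190,250),[('bar3',.118,.14),('jar3',.07,.092)])
cv2.imwrite('pics/t4c.png',cv2.resize(c['image'][130:290,145:475,::-1],None,fx=2.4,fy=2.4,interpolation=cv2.INTER_CUBIC))
E
```

```text
time: 12.98
ee_pos: [0.5151, 0.2198, 0.1505]
eef_rot: [0.031, 0.708, -0.706, -0.022]
ft_force: [0.2, 0.2, 0.5]
width: 0.038
t 12.9833 pos [0.5151 0.2198 0.1505] yaw -94.34 width 0.038 F [0.2 0.2 0.5] M [-0.01  0.    0.02]
tool shift mm [  1.9 -79.5   2.7] dist 79.6 tilt fix deg [ 0.2  0.  -0.7] turn y None
q [ 0.17  0.33 -0.78  1.71  0.25  1.19 -2.32]
time: 13.57
ee_pos: [0.5121, 0.2189, 0.2993]
eef_rot: [0.029, 0.708, -0.706, -0.024]
ft_force: [0.1, 0.3, -0.0]
width: 0.0432
time: 14.4
ee_pos: [0.4934, -0.0142, 0.2933]
eef_rot: [0.028, 0.709, -0.704, -0.023]
ft_force: [0.3, 0.7, 0.1]
width: 0.0435
bar 212 ((510.1515808105469, 214.2486572265625), (17.34930419921875, 56.58436584472656), 76.24160766601562) 0.1693
jar 467 ((504.5668640136719, 135.89170837402344), (245.15499877929688, 79.90174102783203), 85.66055297851562) 0.1239
bar2 33 ((586.5595092773438, -46.35139846801758), (11.613398551940918, 116.54940032958984), 62.050010681152344) 0.1294
jar2 124 ((597.9273681640625, -43.980857849121094), (52.26789855957031, 146.2100372314453), 57.576725006103516) 0.0843
bar3 181 ((488.4330749511719, -301.1534118652344), (28.56497573852539, 54.44530487060547), 80.51338195800781) 0.1288
jar3 454 ((491.1626892089844, -169.566162109375), (370.1802978515625, 82.64212036132812), 88.26777648925781) 0.0831
```

View pics/t4c.png

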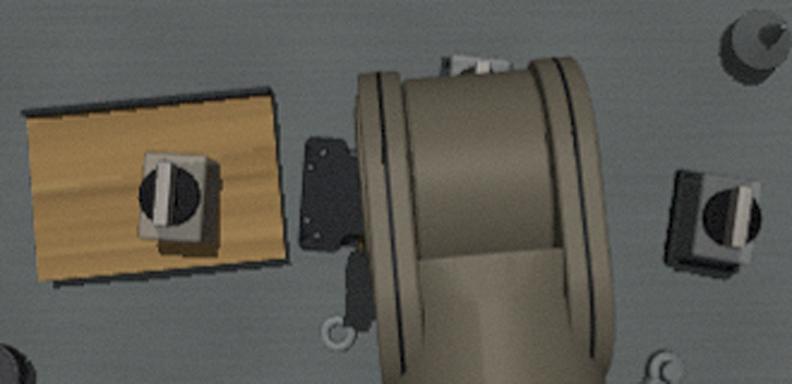

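View pics/s4.png

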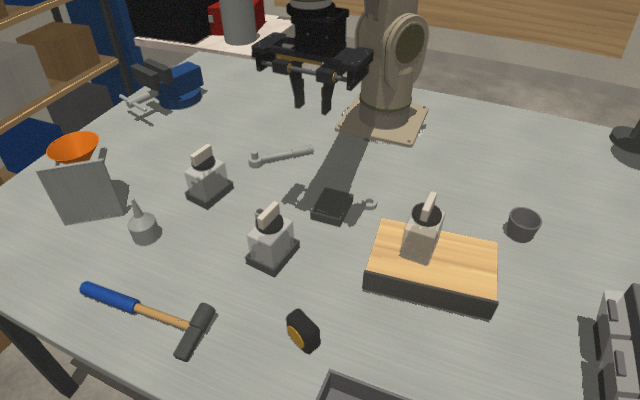

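The jar stands upright on the board at crop (175,197), away from the edges and lip. The other jars are undisturbed. One numeric check of the cap and jar angles before handing in.

```bash
python3 - <<'E'
from ang import *
c=dict(np.load('pics/t4.npz'));P=pmap(c)
for n,cx,cy,zs in [('j1',.511,.217,[('bar',.163,.176),('jar',.12,.13)]),('j3',.489,-.293,[('bar',.123,.135),('jar',.079,.088)])]:
  for nm,a,b in zs:
    R=.034 if nm=='bar' else .052
    m=(P[...,2]>a)&(P[...,2]<b)&(np.hypot(P[...,0]-cx,P[...,1]-cy)<R)
    A=P[m]*1000; print(n,nm,len(A),'rect',[np.round(q,1) for q in cv2.minAreaRect(A[:,:2].astype(np.float32))], 'z', np.median(A[:,2]).round(1))
    if nm=='bar': 
        C=np.cov((A[:,:2]-A[:,:2].mean(0)).T); w,v=np.linalg.eigh(C); print('  pca',np.degrees(np.arctan(v[1,1]/v[0,1])).round(2))
    # tilt of jar top
    X=np.c_[A[:,:2]-A[:,:2].mean(0),np.ones(len(A))]; print('  slope',np.degrees(np.linalg.lstsq(X,A[:,2],rcond=None)[0][:2]).round(2))
E
python3 go.py 0.5 0 0.3
```

```text
j1 bar 184 rect [array([512.5, 215.7]), array([13.7, 54.6]), np.float64(86.3)] z 170.3
  pca -3.88
  slope [0.67 8.2 ]
j1 jar 448 rect [array([512.6, 215.8]), array([58.4, 79.5]), np.float64(86.3)] z 124.3
  slope [-0.14  0.12]
j3 bar 165 rect [array([ 489.2, -294.2]), array([14.2, 53.9]), np.float64(79.0)] z 129.1
  pca -10.3
  slope [-0.74 -6.62]
j3 jar 403 rect [array([ 489.1, -293.9]), array([59.3, 77.9]), np.float64(80.4)] z 83.2
  slope [-0.37 -0.75]
t 14.5 pos [ 0.4935 -0.0131  0.2934] yaw -94.05 width 0.0434 F [-0.3  0.1  0.1] M [ 0.03  0.02 -0.01]
tool shift mm [ -5.6  -6.5 -13.6] dist 16.0 tilt fix deg [ 0.36 -0.   -0.32] turn y None
q [ 0.55  0.04 -0.63  1.66  0.02  1.44 -1.72]
```

Bar and jar both lie at -3.7°, the jar top is level, and its height (124 mm) matches the jar standing on the 45 mm board. Handing in.

```bash
python3 -c "
from bench import r; print(r.close_job())"
```

```text
the job is handed in; nothing more can be done
None
```

The loose cap, on the jar nearest the robot, is screwed home, and that jar now stands upright and wholly on the plywood shelf. I handed the job in at about 14.5 s of the 48 s allowed.

- **Tightening:** The cap started about 52° open. I turned it clockwise in the holder until it met its stop, with the moment reaching 0.9 N m, then released and regripped before lifting. During the regrip the fingers briefly touched the cap with about 6 N.
- **Placing:** I lowered the jar in small steps until the shelf carried its weight, then opened the gripper and moved clear.
- **Last checks on the moved jar:**
  - The bar and the jar's long side are both at -3.7°.
  - The jar's top is level and 124 mm above the bench, as expected for an 80 mm jar on a 45 mm board.
  - Its centre is about (0.513, 0.216), well inside the board and clear of the lip.
- **Other two jars:** The jar on the right is unmoved with its cap tight, within measuring noise. The arm hid most of the middle jar from the top camera in the last view, so I checked that one only in the scene picture, where it looked undisturbed.

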